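# Pump up the pressure filter and shut its valve

### The job

Push the hand pump's plunger all the way down again and again, letting it spring fully back up each time, until the white indicator pin has come fully out, level with the top of the sight plate beside it. Then push the shut-off lever right round to its stop, across its nozzle, and draw clear. Do not pull or touch the pin, do not grip or lift anything, and leave the other things on the bench where they stand.

Things in the scene. Friction and masses are not known exactly. Their poses are not given: they have to be found in the camera images.
- pump: Hand pressure pump bolted to the bench: base plate 170 x 310 mm, 12 mm thick, turned up to 0.4 rad. Origin on the bench under the plunger's axis, z up. In its frame (mm): barrel 60 across at (0, 0), cap up to 95 high; pin turret 44 across, 90 high at (0, 100); brass valve 38 across, 62 high at (0, -110), its nozzle to x -65 at 36 high; steel vessel 72 across, 112 high at (90, -30).
- plunger (a joint): How far the plunger is pressed, m: 0 fully up, 0.030 at its bottom stop. Pressed slowly it takes about 7 N at first and 16 to 18 N at the bottom; a spring returns it within 0.5 s. A ratchet lifts the pin about 8 mm with every full stroke (the first may give 2 to 12 mm); half strokes may give nothing, and it must come fully up between strokes. The pin keeps its height as the plunger returns.
- plunger_top (a point): Centre of the flat top of the plunger's black head (a disc 56 mm across, 14 mm thick); 160 mm above the bench when up, 130 mm when fully pressed.
- pin (a joint): How far the indicator pin is out, m: 0 down, 0.040 fully out, at its stop. It starts somewhere between 0 and 0.014. More strokes at the stop do no harm.
- pin_top (a point): Centre of the top of the white indicator pin (16 mm across); 94 mm above the bench when down, 134 mm when fully out, then level with the top of the dark upright sight plate beside it (24 mm wide, 4 thick, 21 mm from the pin's axis to the pump's -x).
- valve_lever (a joint): Angle of the shut-off lever, rad, growing counter-clockwise from above: at 0 it points to the pump's -x, in line with the nozzle (open); at 1.571, its stop, to the pump's -y (shut). Starts between 0 and 0.3 and stays where it is left (0.07 N m, about 1.2 N at its post). A steel bar 16 mm wide, 65 to 75 mm above the bench, reaching 68 mm from its pivot.
- lever_post (a point): Centre of the top of the black post standing on the lever's end: 18 mm across, 58 mm from the pivot, its top 113 mm above the bench, its foot (the bar's upper face) at 75 mm.
- lever_pivot (a point): On the lever's pivot axis, 70 mm above the bench, at (0, -110) mm in the pump's frame.
- amber_bottle: Bystander: amber glass bottle, 58 mm across, 125 mm tall; origin at the centre of its underside. To be left alone.
- flask: Bystander: conical glass flask, 82 mm across the foot, 108 mm tall; origin at the centre of its underside. To be left alone.
- beaker: Bystander: glass beaker, 68 mm across, 85 mm tall; origin at the centre of its underside. To be left alone.
- vial: Bystander: small glass vial, 26 mm across, 50 mm tall; origin at the centre of its underside. To be left alone.
- stopper: Bystander: rubber stopper, up to 34 mm across, 30 mm tall; origin at the centre of its underside. To be left alone.
- spatula: Bystander: steel spatula lying flat, 170 mm long along its x; origin at the underside, in the middle. To be left alone.
- wash_bottle: Bystander: white plastic wash bottle, 66 mm across, 140 mm tall; origin at the centre of its underside. To be left alone.

How it is judged:
By the outcome, as a careful person would: the job done as asked, in the order asked, and still so for the second after the job is handed in, with the robot touching nothing.
It also fails if it takes over 58 s, if anything falls off the work surface, if the arm or the gripper's body presses on something with over 40 N, if the wrist force passes 120 N, or if a joint passes its speed limit or range.

### The arm

A 6-joint arm with a two-finger parallel gripper is mounted at the origin on the work surface. World frame = base frame: x ahead of the robot, y to its left, z up, the work surface at z = 0. Lengths are in mm, angles in rad, forces in N, time in s.
With the tool pointing down it reaches from about 275 to 750 mm from the base axis. Payload 10.2 kg.
Tool frame: the origin (TCP) lies between the finger pads; the fingertips stand 17 mm ahead of it and the grasp point (between the pads) lies 2 mm behind it; z points along the fingers, y is the line along which they close (so a half turn about z gives the same grasp; the last joint's range is limited). The gripper opens to 85 mm and grips with 20 to 120 N. Pads are 22 mm wide; open, the fingers measure 114 mm over their backs; the gripper's body (76 mm by 85 mm) begins 54 mm behind the grasp point. The pads swing forward as they close: fully open they stand 13 mm farther back than shut.
Start: joints at [-0.223, 0.313, 1.498, -0, 1.331, -0.223], TCP at [525.006, -0.013, 214.394] pointing down, gripper open.
Joint ranges: [-2.94, 2.94], [-0.97, 2.17], [0.19, 2.56], [-1.23, 4.37], [0.02, 3.11], [-2.88, 2.88]. Speed limits (rad/s): [2.39, 2.39, 3.01, 3.14, 3.14, 3.14].

### API

Orientations are given as a unit quaternion [w, x, y, z].
In Python, from rig import * gives the robot as it stands.
- The arm moves only by the tool step_arm, never from a script. Its argument "commands" is text: rows parted by semicolons, each of 7 numbers parted by spaces: the opening, from 0 (shut) to 1 (fully open), then the shift along the tool's x, y, z in cm, then the turn, a rotation vector about the tool's x, y, z in rad. In form: hand x y z rx ry rz; .... A call has 1 to 20 rows; each row is the pose to reach, as a shift and turn from the pose commanded when the call began, along the tool's axes at that moment; what a row does not reach only later rows make up. A row lasts 1/12 s, in which the tool goes at most 41.7 mm and 7.16 degrees, less where a joint would pass 70% of its speed; a pose out of reach is approached as far as the arm can. A call with a gripper value outside its range is refused whole. The fingers move at their own pace and stop on an object; "newtons" is the grip in N (left out, the last holds). Time passes only in rows, so rows that repeat a pose let the fingers close. It gives the time, the measured TCP pose, the force, the opening and the grip force at its end, in the units of the state.
- sense(): the state, without advancing time (a new reading comes with each control period).
- capture(name): name is "scene" or "side" or "wrist"; returns the picture (480x640x3 uint8, red, green, blue); there is no depth.
- camera_model(name): a dict with "mtx" (3x3 intrinsics, pixels), "eye" and "rotation" of the camera in the world. Camera axes: x right, y down, z forward; pixel columns grow to the right and rows downward; lengths in mm; the calibration is good to about 2 mm. The wrist camera is an equidistant fisheye: a pixel r from the principal point sees the ray r / f radians off the axis. A picture is of the moment at which its call begins: read the wrist's pose just before it. camera_model takes no time and is no camera call; for the wrist camera it gives the pose at the moment of the call.
- finish_job(): hands the job in; it is judged then, once.
Trained networks look in the newest picture that a camera, given by its name, has taken for a name from the list of things; names that differ only in an ending like _2 or _b are one class to them, and where a whole thing is asked for, a point or a joint stands for the part that bears it (a point fixed in the world has none). Each returns a list of dicts, best first, with "score" (0 to 1); they miss things now and then, are a little off and sometimes report something else, mostly with a low value. They report only what shows in the picture. A call takes as long as a camera call.
- search_frame(camera, label): "rect" ([centre column, centre row, width, height] in pixels, round what is visible of it).
- trace(camera, label): "mask" (480x640 bool, what is visible of it) and "rect" ([centre column, centre row, width, height] in pixels, round what is visible of it).
- spot_point(camera, label): "xy" ([column, row] in pixels: a listed point, or the origin of a listed thing).
The state is a dict: "time_s": time; "joints": joint angles; "dq": joint speeds; "tau": joint torques, N m; "eef_pos": TCP position; "ee_rot": TCP orientation; "force": force on the tool from outside, world axes, zero at the start; "wrist_torque": the same for the moment, N m; "grip_width": opening from 0.0 (shut) to 1.0 (fully open); "grip_force": force on a finger pad.
Only numpy, scipy, OpenCV 4.12 (cv2) and the standard library are available. Lean on these libraries where they do the work, as an engineer would, in place of code of your own. Each camera call takes 0.05 s, during which the arm holds its last target. There are 200 camera calls.

## Working session

There is one attempt and no reset: what is moved stays moved. The work goes in short steps, Python scripts to look and compute and a tool call to move; the robot and the scene stay as the last step left them, time stands still between calls to the robot, and variables do not carry over. Pictures are saved under pics/ and viewed, at most 10 in all, crops included, and the job is handed in when it is done.

Besides the shell and the picture viewer there is one more tool, called after "Call:" by a JSON object that holds its "fn" and its "kwargs", one argument or row to a line. step_arm: Moves the arm, as the interface text tells. Its arguments: {"type":"object","properties":{"commands":{"type":"string"},"newtons":{"type":"number"}},"required":["commands"]}

```bash
mkdir -p pics; cat > h.py <<'E'
from rig import *
import numpy as np, cv2
def ray(cam,xy):
    m=camera_model(cam);K=np.array(m["mtx"]);R=np.array(m["rotation"]);e=np.array(m["eye"],float)
    d=np.array([(xy[0]-K[0,2])/K[0,0],(xy[1]-K[1,2])/K[1,1],1.])
    if cam=="wrist":
        r=np.hypot(d[0],d[1]);d=np.array([d[0]/max(r,1e-9)*np.sin(r),d[1]/max(r,1e-9)*np.sin(r),np.cos(r)])
    return e,R@d
def atz(cam,xy,z):
    e,d=ray(cam,xy);return e+d*(z-e[2])/d[2]
def tri(obs):
    A=0;b=0
    for c,xy in obs:
        e,d=ray(c,xy);d=d/np.linalg.norm(d);P=np.eye(3)-np.outer(d,d);A=A+P;b=b+P@e
    return np.linalg.solve(A,b)
def proj(cam,p):
    m=camera_model(cam);K=np.array(m["mtx"]);v=np.array(m["rotation"]).T@(np.array(p,float)-np.array(m["eye"]))
    if cam=="wrist":
        th=np.arctan2(np.hypot(v[0],v[1]),v[2]);n=np.hypot(v[0],v[1]);v=np.array([v[0]/n*th,v[1]/n*th,1])
    v=v/v[2];return K[0,0]*v[0]+K[0,2],K[1,1]*v[1]+K[1,2]
E
python3 - <<'E'
from h import *
s=sense();print(s["eef_pos"],s["ee_rot"],s["time_s"])
for c in("scene","side","wrist"):
    im=capture(c);cv2.imwrite(f"pics/{c}0.png",im[:,:,::-1]);print(c,np.array(camera_model(c)["eye"]).round())
    for l in("plunger_top","pin_top","lever_post","lever_pivot","pump"):
        r=spot_point(c,l)
        z=dict(plunger_top=160,pin_top=100,lever_post=113,lever_pivot=70,pump=0)[l]
        for q in r[:2]:print(c,l,np.round(q["xy"],1),round(q["score"],2),atz(c,q["xy"],z).round(1))
print(sense()["time_s"])
E
```

```text
[5.24717658e+02 5.81058349e-02 2.13835027e+02] [-5.48551873e-04  7.07101977e-01  7.07111287e-01 -3.46911560e-04] 0.0
scene [1160.  535.  954.]Traceback (most recent call last):
  File "<stdin>", line 8, in <module>
  File "h.py", line 10, in atz
    e,d=ray(cam,xy);return e+d*(z-e[2])/d[2]
        ~~~^^^^^^^^
  File "h.py", line 8, in ray
    return e,R@d
             ~^~
ValueError: matmul: Input operand 1 has a mismatch in its core dimension 0, with gufunc signature (n?,k),(k,m?)->(n?,m?) (size 3 is different from 4)
```

```bash
python3 - <<'E'
s=open('h.py').read()
s=s.replace('R=np.array(m["rotation"])','R=rot(m)').replace('np.array(m["rotation"]).T','rot(m).T')
s=s.replace('def ray','''from scipy.spatial.transform import Rotation as Ro
def rot(m):
    q=m["rotation"];return Ro.from_quat([q[1],q[2],q[3],q[0]]).as_matrix()
def ray''',1)
open('h.py','w').write(s)
E
python3 - <<'E'
from h import *
for c in("scene","side","wrist"):
    im=capture(c);cv2.imwrite(f"pics/{c}0.png",im[:,:,::-1]);m=camera_model(c);print(c,np.array(m["eye"]).round(),rot(m)[:,2].round(2))
    for l in("plunger_top","pin_top","lever_post","lever_pivot","pump"):
        r=spot_point(c,l)
        z=dict(plunger_top=160,pin_top=100,lever_post=113,lever_pivot=70,pump=0)[l]
        for q in r[:2]:print(c,l,np.round(q["xy"],1),round(q["score"],2),atz(c,q["xy"],z).round(1))
print(sense()["time_s"])
a=[cv2.imread(f"pics/{c}0.png") for c in("scene","side")]
cv2.imwrite("pics/a.png",a[0])
E
```

```text
scene [1160.  535.  954.] [-0.51 -0.42 -0.75]
scene plunger_top [306.8 207. ] 0.86 [584.2  20.3 160. ]
scene plunger_top [228.4 193.1] 0.54 [ 673.1 -148.2  160. ]
scene pin_top [346.4 235.8] 0.57 [549.2 113.8 100. ]
scene pin_top [275.9 189.6] 0.56 [ 546.9 -119.   100. ]
scene lever_post [278.6 189.2] 0.67 [ 550.6 -105.   113. ]
scene lever_post [310.1 205.2] 0.47 [540.1  -8.3 113. ]
scene lever_pivot [271.6 213.9] 0.59 [596.2 -88.4  70. ]
scene pump [308.1 250.7] 0.79 [582.1  22.5   0. ]
side [ 474. -706.  751.] [ 0.14  0.78 -0.61]
side plunger_top [301.9 252.8] 0.58 [581.4  20.1 160. ]
side pin_top [283.4 243.3] 0.59 [561.  128.4 100. ]
side pin_top [267.1 228. ] 0.36 [534.6 183.5 100. ]
side lever_post [296.2 331.7] 0.62 [ 551.7 -117.5  113. ]
side lever_post [302.7 317. ] 0.3 [566.6 -87.2 113. ]
side lever_pivot [324.4 329.4] 0.81 [604.9 -80.   70. ]
side lever_pivot [335.7 457.1] 0.19 [ 577.9 -312.9   70. ]
side pump [304.9 315.4] 0.96 [587.9  26.    0. ]
side pump [323.3 327.5] 0.26 [617.2 -10.6   0. ]
wrist [525.  77. 373.] [ 0.   -0.3  -0.95]
wrist plunger_top [405.6 220. ] 0.81 [577.   21.1 160. ]
wrist pin_top [359.1  67. ] 0.76 [553.8 120.1 100. ]
wrist lever_post [352.  356.1] 0.9 [ 552.8 -110.1  113. ]
wrist lever_post [525.5 255.4] 0.37 [697.1 -20.2 113. ]
wrist lever_pivot [404.2 306.4] 0.86 [604.6 -85.6  70. ]
wrist pump [369.8 178.2] 0.96 [576.5  23.2   0. ]
wrist pump [245.5 183.6] 0.74 [449.5  18.1   0. ]
1.0
```

View pics/scene0.png

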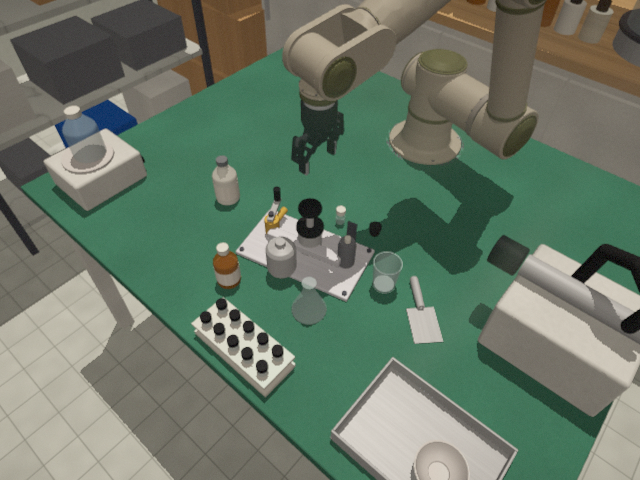

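View pics/side0.png

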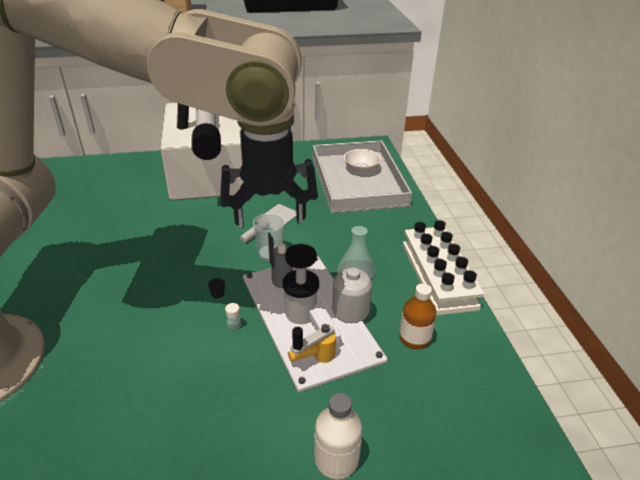

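The pump stands clear of the other things. The plunger is at about (580, 20.5), and the yaw is about 0.22 rad from the line to the pivot at (604, -87). The post is at about (552, -112). In the scene view the plunger head is at (307, 207) and the post at (278, 189). Next I shut the fingers and move over the head.

Call:
{"fn": "step_arm", "kwargs": {
  "commands": "0 1 2.75 0 0 0 0; 0 2.05 5.5 0 0 0 0; 0 2.05 5.5 0 0 0 0; 0 2.05 5.5 0 0 0 0; 0 2.05 5.5 1 0 0 0; 0 2.05 5.5 2.2 0 0 0; 0 2.05 5.5 2.2 0 0 0; 0 2.05 5.5 2.2 0 0 0",
  "newtons": 30
}}

```text
time_s: 1.67
eef_pos: [579.2, 20.3, 192.0]
ee_rot: [-0.001, 0.707, 0.707, -0.0]
force: [0.1, -0.0, 0.2]
grip_width: 0.0
grip_force: 0.0
```

```bash
python3 - <<'E'
from h import *
s=sense();print(s["eef_pos"],s["grip_width"],s["force"])
P=[]
for c in("scene","side","wrist"):
    im=capture(c)
    for l,z in(("wash_bottle",0),("vial",0),("stopper",0),("pin_top",100),("lever_post",113),("lever_pivot",70)):
        for q in spot_point(c,l)[:1]:print(c,l,round(q["score"],2),np.round(q["xy"]),atz(c,q["xy"],z).round(1))
    if c!="wrist":
        u,v=map(int,proj(c,(580,20,150)));P.append(cv2.resize(im[v-60:v+90,u-70:u+70,::-1],(400,428),interpolation=cv2.INTER_CUBIC))
cv2.imwrite("pics/b.png",np.hstack(P))
E
```

```text
[579.22859627  20.27252025 192.02047183] 0.0002222810356627197 [ 0.1213617  -0.03519384  0.21688722]
scene wash_bottle 0.89 [228. 195.] [ 578.9 -281.4    0. ]
scene vial 0.49 [307. 308.] [711.9 135.6  -0. ]
scene stopper 0.74 [378. 235.] [419.3 124.3  -0. ]
scene pin_top 0.39 [346. 238.] [554.3 116.4 100. ]
scene lever_post 0.71 [277. 189.] [ 553.8 -107.5  113. ]
scene lever_pivot 0.88 [273. 219.] [605.8 -74.8  70. ]
side wash_bottle 0.92 [337. 456.] [ 590.7 -270.4    0. ]
side vial 0.59 [234. 327.] [452.5  16.8  -0. ]
side stopper 0.81 [218. 296.] [423.6 105.4   0. ]
side pin_top 0.59 [285. 246.] [562.2 119.  100. ]
side lever_post 0.69 [298. 331.] [ 554.7 -116.9  113. ]
side lever_pivot 0.89 [323. 327.] [602.7 -75.   70. ]
wrist wash_bottle 0.28 [191. 209.] [451.2  17.8   0. ]
wrist vial 0.82 [187. 208.] [447.  19.   0.]
wrist stopper 0.67 [160. 123.] [422.9 106.5   0. ]
```

View pics/b.png

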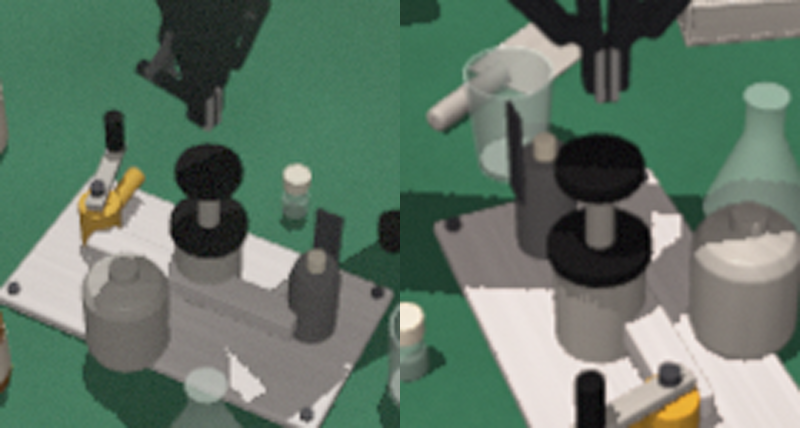

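The crops show the shut fingertips centred above the black head. The pin is low beside its taller sight plate. I begin the first stroke.

Call:
{"fn": "step_arm", "kwargs": {
  "commands": "0 0 0 1.3 0 0 0; 0 0 0 2 0 0 0; 0 0 0 2.8 0 0 0; 0 0 0 3.6 0 0 0; 0 0 0 4.2 0 0 0; 0 0 0 4.4 0 0 0; 0 0 0 4.5 0 0 0; 0 0 0 4.5 0 0 0"
}}

```text
time_s: 3.38
eef_pos: [580.1, 20.5, 147.4]
ee_rot: [0.0, 0.707, 0.707, 0.0]
force: [0.0, -0.7, -0.1]
grip_width: 0.0
grip_force: 0.0
```

```bash
cat > look.py <<'E'
from h import *
import sys
s=sense();print(s["eef_pos"],s["force"],s["wrist_torque"],s["time_s"])
x,y,z=map(float,sys.argv[2:5])
P=[]
for c in("scene","side"):
    im=capture(c)
    u,v=map(int,proj(c,(x,y,z)));P.append(cv2.resize(im[v-60:v+90,u-70:u+70,::-1],(400,428),interpolation=cv2.INTER_CUBIC))
    for l,zz in(("plunger_top",160),("pin_top",100)):
        for q in spot_point(c,l)[:1]:print(c,l,round(q["score"],2),np.round(q["xy"]),atz(c,q["xy"],zz).round(1))
cv2.imwrite(sys.argv[1],np.hstack(P))
E
python3 look.py pics/c.png 580 20 150
```

```text
[580.0729809   20.47771658 147.4198981 ] [ 0.03520728 -0.67869913 -0.12259561] [-0.01747591 -0.00751089  0.01096029] 3.3833
scene plunger_top 0.65 [310. 207.] [578.   26.2 160. ]
scene pin_top 0.47 [348. 238.] [551.1 120.1 100. ]
side plunger_top 0.86 [301. 252.] [580.6  21.3 160. ]
side pin_top 0.52 [280. 245.] [553.  125.5 100. ]
```

View pics/c.png

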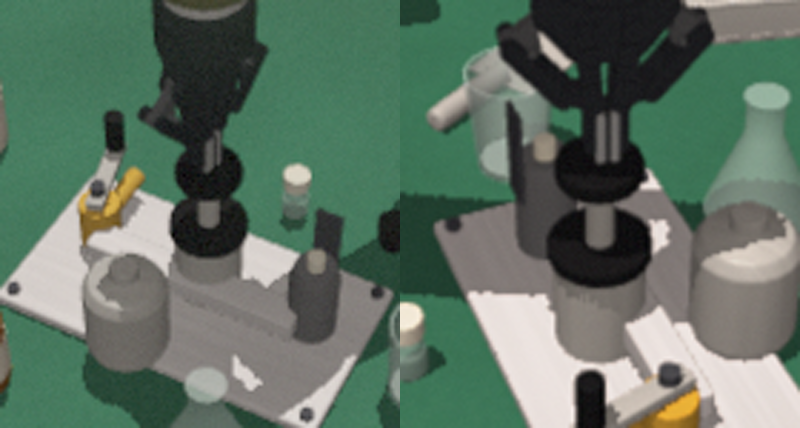

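```bash
python3 - <<'E'
from h import *
for c in("scene","side"):
    u,v=map(int,proj(c,(580,20,150)))
    f=lambda p:np.round((np.array(proj(c,p))-[u-70,v-60])*2.857)
    for z in(130,145,160,175,190,205):print(c,z,f((580,20.4,z)))
E
```

```text
scene 130 [203. 191.]
scene 145 [203. 179.]
scene 160 [203. 166.]
scene 175 [203. 153.]
scene 190 [203. 139.]
scene 205 [203. 126.]
side 130 [200. 197.]
side 145 [200. 178.]
side 160 [200. 159.]
side 175 [200. 140.]
side 190 [200. 120.]
side 205 [200. 100.]
```

Both views put the fingertips at about z=160 now, just at the head, so the tips are about 30 mm higher than the TCP figure implies. The zero force agrees. I go on down, watching the force.

Call:
{"fn": "step_arm", "kwargs": {
  "commands": "0 0 0 0.4 0 0 0; 0 0 0 0.8 0 0 0; 0 0 0 1.2 0 0 0; 0 0 0 1.2 0 0 0"
}}

```text
time_s: 4.02
eef_pos: [580.4, 20.4, 135.4]
ee_rot: [0.001, 0.707, 0.707, 0.0]
force: [0.2, 0.2, 5.7]
grip_width: -0.001
grip_force: 3.1
```

Call:
{"fn": "step_arm", "kwargs": {
  "commands": "0 0 0 0.5 0 0 0; 0 0 0 1.0 0 0 0; 0 0 0 1.5 0 0 0; 0 0 0 1.8 0 0 0; 0 0 0 1.8 0 0 0"
}}

```text
time_s: 4.43
eef_pos: [580.4, 20.5, 118.3]
ee_rot: [0.001, 0.707, 0.707, 0.001]
force: [-3.4, 0.6, 12.5]
grip_width: 0.002
grip_force: 6.2
```

Call:
{"fn": "step_arm", "kwargs": {
  "commands": "0 0 0 0.3 0 0 0; 0 0 0 0.6 0 0 0; 0 0 0 0.8 0 0 0; 0 0 0 0.8 0 0 0"
}}

```text
time_s: 4.77
eef_pos: [580.6, 20.4, 113.0]
ee_rot: [0.001, 0.707, 0.707, 0.001]
force: [-10.1, 0.8, 29.3]
grip_width: -0.001
grip_force: 14.6
```

Hard stop at TCP 113, so the tip is at TCP + 17 mm. The full stroke is done, so I release and start the second.

Call:
{"fn": "step_arm", "kwargs": {
  "commands": "0 0 0 -2 0 0 0; 0 0 0 -4 0 0 0; 0 0 0 -4 0 0 0; 0 0 0 -4 0 0 0; 0 0 0 -4 0 0 0; 0 0 0 -4 0 0 0; 0 0 0 -4 0 0 0; 0 0 0 -4 0 0 0; 0 0 0 -3 0 0 0; 0 0 0 -2.3 0 0 0; 0 0 0 -1.6 0 0 0; 0 0 0 -0.9 0 0 0; 0 0 0 -0.3 0 0 0; 0 0 0 0 0 0 0; 0 0 0 0 0 0 0; 0 0 0 0 0 0 0"
}}

```text
time_s: 6.1
eef_pos: [581.0, 20.4, 113.0]
ee_rot: [0.002, 0.707, 0.707, 0.001]
force: [-10.2, 0.7, 30.5]
grip_width: 0.001
grip_force: 15.3
```

```bash
python3 look.py pics/d.png 570 60 130
```

```text
[581.03112465  20.3529025  112.98029175] [-10.16840014   0.66269012  30.53455645] [0.16285678 1.6930639  0.01930641] 6.1
scene plunger_top 0.74 [313. 217.] [598.2  51.9 160. ]
scene pin_top 0.54 [351. 234.] [537.4 119.5 100. ]
side plunger_top 0.68 [303. 266.] [577.9 -16.  160. ]
side pin_top 0.62 [265. 252.] [523.3 107.4 100. ]
```

View pics/d.png

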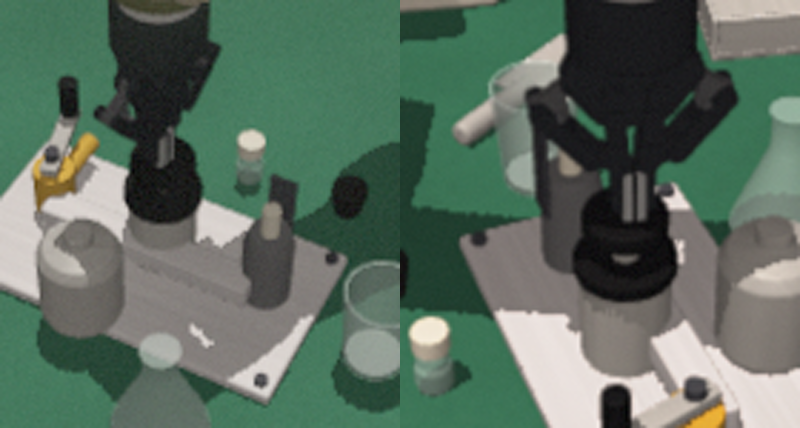

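The head is right down in both crops. The pin is visibly higher in the scene crop, at (270, 207) against the plate top at row 178. I continue the strokes.

Call:
{"fn": "step_arm", "kwargs": {
  "commands": "0 0 0 -2 0 0 0; 0 0 0 -4 0 0 0; 0 0 0 -4 0 0 0; 0 0 0 -4 0 0 0; 0 0 0 -4 0 0 0; 0 0 0 -4 0 0 0; 0 0 0 -4 0 0 0; 0 0 0 -4 0 0 0; 0 0 0 -3 0 0 0; 0 0 0 -2.3 0 0 0; 0 0 0 -1.6 0 0 0; 0 0 0 -0.9 0 0 0; 0 0 0 -0.3 0 0 0; 0 0 0 -0.1 0 0 0; 0 0 0 -0.1 0 0 0; 0 0 0 -0.1 0 0 0"
}}

```text
time_s: 7.73
eef_pos: [581.0, 20.4, 113.0]
ee_rot: [0.002, 0.707, 0.707, 0.001]
force: [-6.0, -0.0, 23.4]
grip_width: -0.0
grip_force: 11.7
```

Call:
{"fn": "step_arm", "kwargs": {
  "commands": "0 0 0 -2 0 0 0; 0 0 0 -4 0 0 0; 0 0 0 -4 0 0 0; 0 0 0 -4 0 0 0; 0 0 0 -4 0 0 0; 0 0 0 -4 0 0 0; 0 0 0 -4 0 0 0; 0 0 0 -4 0 0 0; 0 0 0 -3 0 0 0; 0 0 0 -2.3 0 0 0; 0 0 0 -1.6 0 0 0; 0 0 0 -0.9 0 0 0; 0 0 0 -0.3 0 0 0; 0 0 0 0 0 0 0; 0 0 0 0 0 0 0; 0 0 0 0 0 0 0"
}}

```text
time_s: 9.07
eef_pos: [581.0, 20.4, 113.0]
ee_rot: [0.002, 0.707, 0.707, 0.001]
force: [-6.2, 0.6, 25.1]
grip_width: -0.001
grip_force: 12.1
```

Call:
{"fn": "step_arm", "kwargs": {
  "commands": "0 0 0 -2 0 0 0; 0 0 0 -4 0 0 0; 0 0 0 -4 0 0 0; 0 0 0 -4 0 0 0; 0 0 0 -4 0 0 0; 0 0 0 -4 0 0 0; 0 0 0 -4 0 0 0; 0 0 0 -4 0 0 0; 0 0 0 -3 0 0 0; 0 0 0 -2.3 0 0 0; 0 0 0 -1.6 0 0 0; 0 0 0 -0.9 0 0 0; 0 0 0 -0.3 0 0 0; 0 0 0 0 0 0 0; 0 0 0 0 0 0 0; 0 0 0 0 0 0 0"
}}

```text
time_s: 10.4
eef_pos: [581.0, 20.4, 113.0]
ee_rot: [0.002, 0.707, 0.707, 0.001]
force: [-6.0, 0.7, 24.3]
grip_width: -0.001
grip_force: 12.1
```

Call:
{"fn": "step_arm", "kwargs": {
  "commands": "0 0 0 -2 0 0 0; 0 0 0 -4 0 0 0; 0 0 0 -4 0 0 0; 0 0 0 -4 0 0 0; 0 0 0 -4 0 0 0; 0 0 0 -4 0 0 0; 0 0 0 -4 0 0 0; 0 0 0 -4 0 0 0; 0 0 0 -3 0 0 0; 0 0 0 -2.3 0 0 0; 0 0 0 -1.6 0 0 0; 0 0 0 -0.9 0 0 0; 0 0 0 -0.3 0 0 0; 0 0 0 0 0 0 0; 0 0 0 0 0 0 0; 0 0 0 0 0 0 0"
}}

```text
time_s: 11.73
eef_pos: [581.0, 20.3, 113.0]
ee_rot: [0.002, 0.707, 0.707, 0.001]
force: [-6.9, 0.1, 23.6]
grip_width: -0.001
grip_force: 12.1
```

```bash
python3 look.py pics/e.png 570 60 130
```

```text
[580.96850911  20.34928871 113.01041988] [-6.9493278   0.14871052 23.56339672] [0.07919656 1.18272836 0.00268739] 11.7333
scene plunger_top 0.81 [310. 217.] [602.1  47.1 160. ]
scene pin_top 0.43 [309. 309.] [758.8 181.2 100. ]
side plunger_top 0.65 [266. 226.] [527.5 109.  160. ]
side pin_top 0.64 [304. 263.] [590.6  62.2 100. ]
```

View pics/e.png

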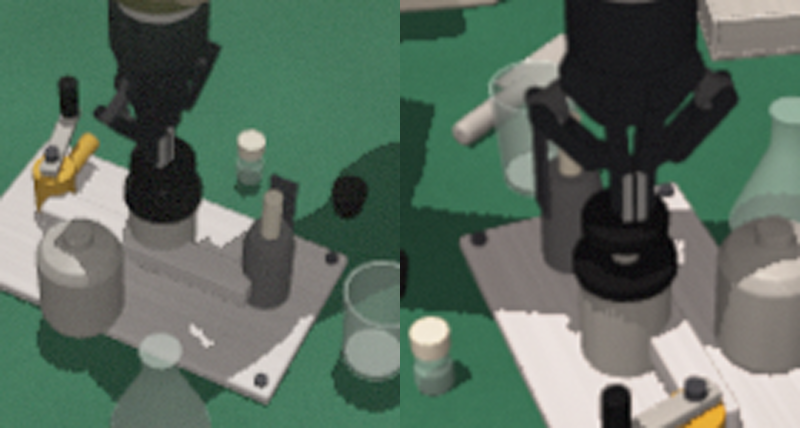

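```bash
cat > pin.py <<'E'
from h import *
im=capture("scene");u,v=map(int,proj("scene",(570,60,130)))
f=lambda p:np.round((np.array(proj("scene",p))-[u-70,v-60])*2.857)
for z in(90,94,110,120,134):print(z,f((558,118,z)))
print("plate",f((558-20.5,118-4.6,134)))
c=int(round(proj("scene",(558,118,130))[0]))
r0=int(proj("scene",(558,118,140))[1])
for r in range(r0-6,r0+30):print((r-v+60)*2.857//1,im[r,c-3:c+6].sum(1))
E
python3 pin.py
```

```text
90 [263. 233.]
94 [264. 230.]
110 [265. 217.]
120 [266. 209.]
134 [267. 198.]
plate [278. 181.]
174.0 [274 295 283 285 263 197 184 227 269]
177.0 [270 285 288 264 217 151 137 159 192]
179.0 [241 247 288 274 210 137 139 134 137]
182.0 [217 265 289 270 229 142 133 147 132]
185.0 [188 237 282 262 214 133 149 145 144]
188.0 [216 282 281 288 258 275 256 199 161]
191.0 [234 286 298 346 368 395 386 338 258]
194.0 [282 286 334 399 396 399 397 396 360]
197.0 [282 297 344 401 408 409 405 407 368]
199.0 [280 289 322 391 408 410 417 410 355]
202.0 [286 294 311 360 398 405 402 394 321]
205.0 [284 294 319 364 376 386 388 377 330]
208.0 [286 295 326 362 379 386 381 376 329]
211.0 [286 293 328 363 380 394 382 363 299]
214.0 [276 290 343 370 380 385 383 348 259]
217.0 [260 277 341 366 380 392 387 356 273]
219.0 [220 273 356 374 385 394 379 358 273]
222.0 [221 270 354 376 383 387 377 341 250]
225.0 [221 282 356 376 381 383 365 337 235]
228.0 [236 288 368 382 382 381 368 332 222]
231.0 [222 289 355 378 385 384 366 321 215]
234.0 [233 265 347 380 384 381 362 294 218]
237.0 [221 232 282 350 354 341 316 232 213]
239.0 [224 214 219 215 257 215 223 224 214]
242.0 [216 203 217 218 207 219 220 227 229]
245.0 [211 214 220 222 232 227 214 217 216]
248.0 [210 218 212 217 231 213 222 219 222]
251.0 [211 219 226 220 222 225 224 215 212]
254.0 [205 208 220 221 221 219 218 218 210]
257.0 [209 213 205 208 216 221 214 220 204]
259.0 [208 214 221 209 211 222 211 199 214]
262.0 [201 200 207 211 199 218 206 217 205]
265.0 [203 197 211 209 216 209 210 205 203]
268.0 [209 206 212 217 212 212 213 210 202]
271.0 [211 209 215 209 212 207 209 209 204]
274.0 [206 217 203 215 204 213 214 204 200]
```

The pin's top ellipse is centred at about crop row 197, and row 198 corresponds to z=134, so it looks fully out. I make one more stroke to confirm, then lift clear.

Call:
{"fn": "step_arm", "kwargs": {
  "commands": "0 0 0 -2 0 0 0; 0 0 0 -4 0 0 0; 0 0 0 -4.3 0 0 0; 0 0 0 -4.3 0 0 0; 0 0 0 -4.3 0 0 0; 0 0 0 -4.3 0 0 0; 0 0 0 -4.3 0 0 0; 0 0 0 -4.3 0 0 0; 0 0 0 -4.3 0 0 0; 0 0 0 -3 0 0 0; 0 0 0 -2.3 0 0 0; 0 0 0 -1.6 0 0 0; 0 0 0 -0.9 0 0 0; 0 0 0 -0.3 0 0 0; 0 0 0 0 0 0 0; 0 0 0 0 0 0 0; 0 0 0 0 0 0 0; 0 0 0 -2.5 0 0 0; 0 0 0 -6 0 0 0; 0 0 0 -6 0 0 0"
}}

```text
time_s: 13.75
eef_pos: [582.3, 20.2, 176.3]
ee_rot: [0.004, 0.707, 0.707, 0.003]
force: [0.2, -1.0, 1.3]
grip_width: -0.002
grip_force: 0.0
```

```bash
python3 pin.py | sed -n 7,20p; python3 - <<'E'
from h import *
s=sense();print(s["eef_pos"],s["ee_rot"])
for c in("scene","side","wrist"):
    capture(c)
    for l,z in(("plunger_top",160),("pin_top",134),("lever_post",113),("lever_pivot",70),("wash_bottle",0)):
        for q in spot_point(c,l)[:1]:print(c,l,round(q["score"],2),np.round(q["xy"]),atz(c,q["xy"],z).round(1))
E
```

```text
174.0 [277 301 291 288 260 197 176 224 273]
177.0 [270 286 289 278 222 147 153 152 185]
179.0 [244 257 289 268 219 146 135 141 158]
182.0 [196 263 294 263 217 151 137 126 147]
185.0 [190 238 283 271 216 132 137 147 154]
188.0 [217 285 293 285 273 277 257 218 167]
191.0 [242 285 311 349 371 402 385 335 254]
194.0 [283 290 342 394 402 397 403 403 367]
197.0 [282 292 347 403 400 403 406 410 370]
199.0 [282 285 312 391 413 411 414 406 355]
202.0 [292 294 315 372 404 414 412 389 320]
205.0 [280 295 319 365 383 386 388 381 329]
208.0 [286 296 319 358 376 387 383 384 334]
211.0 [293 298 341 372 375 386 384 372 303]
[581.38437136  20.29413076 173.35489893] [0.00245015 0.70708744 0.70711975 0.00173425]
scene plunger_top 0.68 [312. 206.] [574.   28.8 160. ]
scene pin_top 0.58 [348. 229.] [555.5 120.3 134. ]
scene lever_post 0.55 [277. 189.] [ 553.2 -107.8  113. ]
scene lever_pivot 0.64 [275. 218.] [600.4 -71.3  70. ]
scene wash_bottle 0.93 [228. 196.] [ 584.8 -278.3    0. ]
side plunger_top 0.91 [302. 250.] [582.5  27.2 160. ]
side pin_top 0.52 [283. 233.] [559.6 116.5 134. ]
side lever_post 0.82 [296. 332.] [ 550.6 -118.6  113. ]
side lever_pivot 0.66 [323. 329.] [602.7 -77.8  70. ]
side wash_bottle 0.96 [334. 458.] [ 586.2 -274.4    0. ]
wrist plunger_top 0.95 [311. 280.] [576.   22.2 160. ]
wrist pin_top 0.66 [268.  83.] [553.5 119.6 134. ]
```

The pin is unchanged after another stroke, so it is at its stop. Now I move behind the lever post (post about (552, -112), pivot about (606, -86)) and lower the tip to about 90 mm.

Call:
{"fn": "step_arm", "kwargs": {
  "commands": "0 -3 -1 0 0 0 0; 0 -6 -2 0 0 0 0; 0 -9.05 -3.2 0 0 0 0; 0 -9.05 -3.2 0 0 0 0; 0 -9.05 -3.2 3 0 0 0; 0 -9.05 -3.2 6 0 0 0; 0 -9.05 -3.2 8.5 0 0 0; 0 -9.05 -3.2 9.7 0 0 0; 0 -9.05 -3.2 9.7 0 0 0; 0 -9.05 -3.2 9.7 0 0 0"
}}

```text
time_s: 15.53
eef_pos: [548.1, -69.8, 73.5]
ee_rot: [-0.0, 0.707, 0.707, -0.0]
force: [0.5, -0.2, 1.0]
grip_width: 0.001
grip_force: 0.0
```

```bash
python3 look.py pics/f.png 565 -95 100
```

```text
[548.14551763 -69.80472193  73.53537416] [ 0.54692826 -0.18977559  0.96468483] [-0.01965636 -0.07761771  0.01222931] 15.5333
scene plunger_top 0.57 [310. 208.] [581.4  27.7 160. ]
scene pin_top 0.65 [348. 230.] [532.2 103.6 100. ]
```

View pics/f.png

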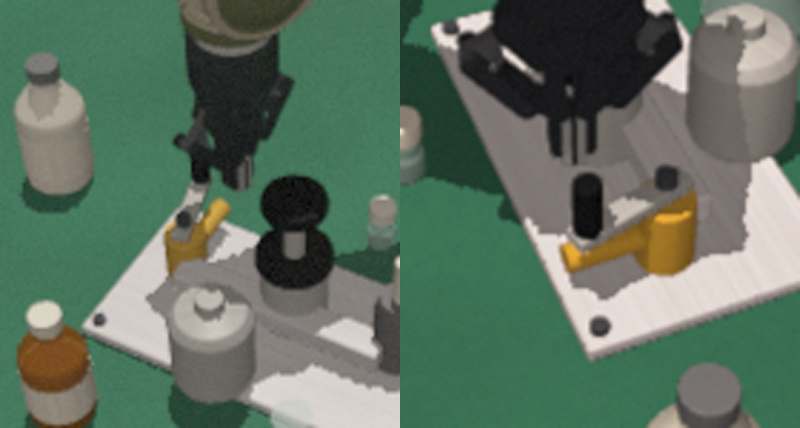

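The shut fingertips stand behind the post and clear of everything. I push round the arc.

Call:
{"fn": "step_arm", "kwargs": {
  "commands": "0 -0.8 0 0 0 0 0; 0 -1.6 0 0 0 0 0; 0 -2.4 0 0 0 0 0; 0 -3.0 0 0 0 0 0; 0 -3.6 0.2 0 0 0 0; 0 -4.2 0.4 0 0 0 0; 0 -4.7 0.65 0 0 0 0; 0 -5.2 1 0 0 0 0; 0 -5.6 1.4 0 0 0 0; 0 -6.05 1.8 0 0 0 0; 0 -6.4 2.2 0 0 0 0; 0 -6.7 2.7 0 0 0 0; 0 -7.05 3.3 0 0 0 0; 0 -7.3 3.8 0 0 0 0; 0 -7.45 4.4 0 0 0 0; 0 -7.45 4.4 0 0 0 0"
}}

```text
time_s: 17.17
eef_pos: [593.0, -145.0, 73.3]
ee_rot: [0.0, 0.707, 0.707, 0.0]
force: [0.4, -0.3, 0.6]
grip_width: 0.0
grip_force: 0.0
```

```bash
python3 look.py pics/g.png 590 -120 100
```

```text
[ 593.02283211 -144.9648037    73.30512426] [ 0.44438198 -0.2622177   0.63815355] [-0.03912034  0.03873305 -0.04008805] 17.1667
scene plunger_top 0.78 [311. 208.] [581.  31. 160.]
scene pin_top 0.51 [348. 228.] [528. 103. 100.]
side plunger_top 0.72 [299. 252.] [577.4  24.  160. ]
side pin_top 0.48 [235. 324.] [456.3 -73.1 100. ]
```

View pics/g.png

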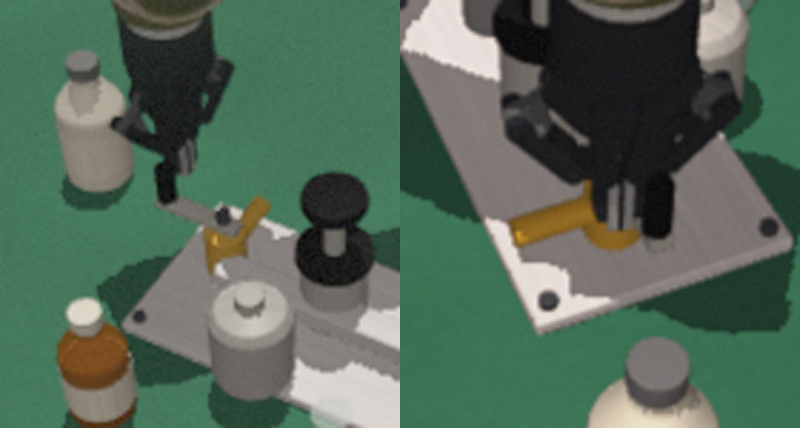

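The post has come almost to the pump's -y. In the side crop it is at (657, 205), just beside the tips. I push on slowly to the stop.

Call:
{"fn": "step_arm", "kwargs": {
  "commands": "0 0.0 0.3 0 0 0 0; 0 0 0.6 0 0 0 0; 0 0.1 0.9 0 0 0 0; 0 0.1 1.2 0 0 0 0; 0 0.1 1.2 0 0 0 0"
}}

```text
time_s: 17.88
eef_pos: [595.5, -144.4, 73.0]
ee_rot: [-0.009, 0.707, 0.707, -0.008]
force: [-54.3, -5.2, 25.2]
grip_width: -0.002
grip_force: 27.3
```

The force has jumped, so it is firmly at the stop. I draw clear now.

Call:
{"fn": "step_arm", "kwargs": {
  "commands": "0 0 -1.5 0 0 0 0; 0 0 -3.5 0 0 0 0; 0 0 -5 0 0 0 0; 0 0 -5 -3 0 0 0; 0 0 -5 -7 0 0 0; 0 0 -5 -11 0 0 0; 0 0 -10 -15 0 0 0; 0 0 -14 -15 0 0 0; 0 0 -14 -15 0 0 0; 0 0 -14 -15 0 0 0"
}}

```text
time_s: 18.72
eef_pos: [462.2, -143.6, 225.4]
ee_rot: [0.001, 0.707, 0.707, 0.0]
force: [-0.4, -1.1, 0.7]
grip_width: 0.004
grip_force: 0.0
```

```bash
python3 look.py pics/h.png 585 -60 100; python3 - <<'E'
from h import *
for c in("scene","side"):
    capture(c)
    for l,z in(("lever_post",113),("lever_pivot",70)):
        for q in spot_point(c,l)[:1]:print(c,l,round(q["score"],2),np.round(q["xy"]),atz(c,q["xy"],z).round(1))
E
python3 pin.py | sed -n 7,16p
```

```text
[ 462.195417   -143.55218064  225.36497742] [-0.38672621 -1.09578042  0.6629721 ] [ 0.02847997 -0.01932374  0.03955366] 18.7167
scene plunger_top 0.81 [311. 206.] [576.2  25.8 160. ]
scene pin_top 0.55 [347. 227.] [528.1  97.6 100. ]
side plunger_top 0.94 [301. 251.] [580.6  26.4 160. ]
side pin_top 0.62 [282. 233.] [562.4 162.5 100. ]
scene lever_post 0.78 [251. 196.] [ 612.9 -139.1  113. ]
scene lever_pivot 0.62 [275. 217.] [599.1 -73.9  70. ]
side lever_post 0.59 [342. 339.] [ 619.4 -144.2  113. ]
side lever_pivot 0.61 [324. 331.] [604.3 -84.3  70. ]
174.0 [263 236 179 176 166 201 219 207 187]
177.0 [252 215 183 166 160 170 214 235 228]
179.0 [234 170 176 160 155 138 137 143 192]
182.0 [179 181 166 178 152 140 142 145 150]
185.0 [177 178 157 164 166 133 137 143 142]
188.0 [157 169 187 268 386 441 423 333 189]
191.0 [158 173 312 498 581 621 606 536 411]
194.0 [171 201 435 624 626 627 626 622 567]
197.0 [176 213 434 611 631 631 633 625 562]
199.0 [175 190 351 526 604 623 620 589 492]
```

View pics/h.png

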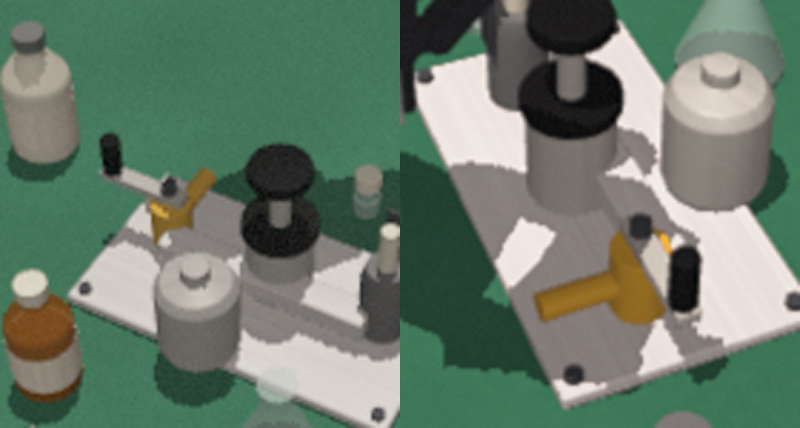

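The lever now lies square across its nozzle, with the post at about (617, -142) against a predicted (620, -141). The plunger is up, the pin is fully out, and the other things are undisturbed. Handing in.

```bash
python3 -c "
from rig import *
print(finish_job())"
```

```text
the job is handed in; nothing more can be done
None
```

I pumped the plunger until the indicator pin reached its stop (one more stroke moved it no further), pushed the lever to its stop across the nozzle (brief peak about 54 N at the fingertips), drew the arm clear, and handed the job in at about 19 s without being shown a verdict.

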